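# Secure a kit sprue in the pressing jig and hold the press down

### The job

Turn the steel turnbutton on the jig fully home across the near edge of the white kit sprue so that the sprue is locked in. Then push the sprung plunger knob straight down by 12 mm, half its travel (the black ring on the stem just reaches the collar), and finish the program still holding it there, so that the pad keeps pressing the wing panel flat; never push it near the bottom of its travel, and leave the jar, bottle and sanding block alone.

Things in the scene. Friction and masses are not known exactly. Their poses are not given: they have to be found in the camera images.
- jig: Fixed jig: plywood board 200 x 240 x 18 mm (x, y, z). Origin: centre of its underside, on the work surface; x from the near (turnbutton) edge to the far edge, z up. The turnbutton pivots at x -85 mm, y 0. A grey arm 36 mm wide, top 57 mm above the origin, comes from a far-edge post to a collar of 30 mm diameter at x +15 mm, y 0, its top 62 mm above the origin, guiding the plunger.
- turnbutton (a joint): Angle of the turnbutton on its upright pivot, rad. 0 (a stop): its long end points along the jig's +x, across the sprue's near edge, locked. It grows counter-clockwise seen from above, to 1.75 (1.57: long end along the jig's +y, sprue free). Starts open at 1.15 to 1.6. Light friction (0.04 N m); stays where left.
- turnbutton_fin (a point): Point on the pivot axis in the upright thumb fin, 54 mm above the jig's origin; its x runs along the bar to the long end and turns with it. Steel bar 16 mm wide, 26 to 34 mm above the jig's origin, reaching 38 mm one way and 18 mm the other from the pivot. On it the fin: 46 mm long (x), 10 mm thick (y), 26 mm high, its top 6 mm above this point; pinch it across from above.
- plunger_travel (a joint): How far the plunger is pushed down, m: 0 at rest (up), 0.024 at the bottom. Sprung back up: at rest about 2 N, at 12 mm about 10 N, at 20 mm about 16 N.
- knob_top (a point): Centre of the flat top of the black plunger knob; at rest 97 mm above the jig's origin, at the jig's x +15 mm, y 0; sinks as it is pushed. The knob is a disc 40 mm across, 12 mm thick, on a steel stem 14 mm thick. A thin black ring on the stem stands 12 mm above the collar's top at rest, so it reaches the collar at 12 mm of travel.
- plunger: The sprung plunger: stem and knob. Origin: on its axis, 97 mm below knob_top (level with the jig's underside at rest).
- press_pad: Rubber-faced pad, 30 mm diameter, 8 mm thick, under the arm on the plunger's foot; origin: centre of its lower face, 27 mm above the jig's origin at rest. It meets the wing panel after about 4 mm of plunger travel and is then pressed on it by an inner spring (about 1 N plus 0.5 N per mm).
- sprue: Loose white plastic kit sprue lying on the jig: rectangular frame 130 x 170 mm (x, y) of 6 mm bars, holding a wing panel (66 x 94 mm, 5 mm thick) and small parts. Origin: centre of its underside, over the jig's origin, 18 mm above it. Its far edge is tucked under two fixed lips.
- paint_jar: Bystander: closed paint jar, 38 mm diameter, 48 mm high, upright beside the jig on its +y side; origin at the centre of its underside.
- thinner_bottle: Bystander: closed bottle, 42 mm diameter, 85 mm high, upright beside the jig on its +y side; origin at the centre of its underside.
- sanding_block: Bystander: cork sanding block 75 x 34 x 22 mm, beside the jig on its -y side; origin at the centre of its underside.
Things that resemble listed ones, but are neither listed nor needed, are in the scene too. Of the things that look like the sprue, the smaller one is meant.

How it is judged:
By the outcome, as a careful person would: the job done as asked, in the order asked, and still so for the second after the job is handed in, while the arm keeps its last pose, push and grip.
It also fails if it takes over 40 s, if anything falls off the work surface, if the arm or the gripper's body presses on something with over 40 N, if the wrist force passes 120 N, or if a joint passes its speed limit or range.

### The arm

A 6-joint arm with a two-finger parallel gripper is mounted at the origin on the work surface. World frame = base frame: x ahead of the robot, y to its left, z up, the work surface at z = 0. Lengths are in m, angles in rad, forces in N, time in s.
With the tool pointing down it reaches from about 0.35 to 0.975 m from the base axis. Payload 4.9 kg.
Tool frame: the origin (TCP) lies midway between the tips of the shut fingers; the grasp point (between the pads) lies 19 mm behind it; z points along the fingers, y is the direction in which the jaws open and shut (so a half turn about z gives the same grasp; the last joint's range is limited). The gripper opens to 85 mm and grips with 20 to 120 N. Pads are 22 mm wide; open, the fingers measure 114 mm over their backs; the gripper's body (76 mm by 85 mm) begins 54 mm behind the grasp point. The pads swing forward as they close: fully open they stand 13 mm farther back than shut.
Start: joints at [-1.241, 0.053, 1.613, -0, 1.476, -0.119], TCP at [0.271, -0.563, 0.231] pointing down, gripper open.
Joint ranges: [-3.01, 3.01], [-1.01, 2.22], [0.06, 2.58], [-1.02, 4.17], [0.09, 2.62], [-3.14, 3.14]. Speed limits (rad/s): [2.57, 2.57, 3.14, 3.14, 3.14, 3.14].

### API

Orientations are given as a rotation vector (axis times angle).
In Python, from station import ctrl gives the robot as it stands.
- The arm moves only by the tool play_rows, never from a script. Its argument "motion" is a list that holds one entry, the list of rows, each a list of 7 numbers: the closure, from -1 (fully open) to 1 (shut), then the shift along the tool's x, y, z in cm, then the turn, a rotation vector about the tool's x, y, z in degrees. A call has 1 to 20 rows; each row is the pose to reach, as a shift and turn from the pose measured when the call began, along the tool's axes at that moment; what a row does not reach only later rows make up. A row lasts 1/8 s, in which the tool goes at most 62.5 mm and 10.7 degrees, less where a joint would pass 70% of its speed; a pose out of reach is approached as far as the arm can. A call with a gripper value outside its range is refused whole. The fingers move at their own pace and stop on an object; "newtons" is the grip in N (left out, the last holds). Time passes only in rows, so rows that repeat a pose let the fingers close. It gives the time, the measured TCP pose, the force and the opening at its end, in the units of the state.
- ctrl.get_obs(): the state, without advancing time (a new reading comes with each control period).
- ctrl.get_image(name): name is "side" or "top"; returns a dict with "color" (480x640x3 uint8, red, green, blue), "mtx" (3x3 intrinsics, pixels), "T" (4x4, takes a point from camera to world coordinates). Camera axes: x right, y up, looking along -z (the intrinsics and any distortion apply to the point x, -y, -z); pixel columns grow to the right and rows downward; lengths in m; the calibration is good to about 2 mm. A picture is of the moment at which its call begins. There is no depth.
- ctrl.finish_job(): hands the job in, once; it reports no verdict.
The state is a dict: "t": time; "q": joint angles; "dq": joint speeds; "effort": joint torques, N m; "tool_pos": TCP position; "tool_rot": TCP orientation; "contact_force": force on the tool from outside, world axes, zero at the start; "wrist_torque": the same for the moment, N m; "opening": finger opening in m.
Only numpy, scipy, OpenCV 4.12 (cv2) and the standard library are available. Lean on these libraries where they do the work, as an engineer would, in place of code of your own. Each camera call takes 0.05 s, during which the arm holds its last target.

## Working session

There is one attempt and no reset: what is moved stays moved. The work goes in short steps, Python scripts to look and compute and a tool call to move; the robot and the scene stay as the last step left them, time stands still between calls to the robot, and variables do not carry over. Pictures are saved under pics/ and viewed, and the job is handed in when it is done.

Besides the shell and the picture viewer there is one more tool, called by a JSON object that holds its "name" and its "arguments". play_rows: Moves the arm, as the interface text tells. Its arguments: {"type":"object","properties":{"motion":{"type":"array"},"newtons":{"type":"number"}},"required":["motion"]}

```bash
mkdir -p pics; ls; cat > h.py <<'E'
import numpy as np,cv2
from station import ctrl
def snap(name,fn):
    im=ctrl.get_image(name); cv2.imwrite('pics/'+fn+'.png',im['color'][:,:,::-1]); np.savez(fn+'.npz',mtx=im['mtx'],T=im['T'],color=im['color'],dist=np.array(im.get('dist',[0,0,0,0,0]))); return im
def back(fn,u,v,z):
    d=np.load(fn+'.npz'); x=np.linalg.solve(d['mtx'],[u,v,1.]); r=d['T'][:3,:3]@np.array([x[0],-x[1],-1]); o=d['T'][:3,3]; return o+r*(z-o[2])/r[2]
def proj(fn,p):
    d=np.load(fn+'.npz'); c=np.linalg.inv(d['T'])@np.r_[p,1]; q=d['mtx']@np.array([c[0],-c[1],-c[2]]); return q[:2]/q[2]
def crop(fn,out,u0,u1,v0,v1,s):
    c=np.load(fn+'.npz')['color'][v0:v1,u0:u1,::-1]; cv2.imwrite('pics/'+out+'.png',cv2.resize(c,None,fx=s,fy=s,interpolation=cv2.INTER_CUBIC))
E
python3 - <<'E'
from h import *
for n in('top','side'):
    im=snap(n,n+'0'); print({k:(v if k!='color' else 0) for k,v in im.items()})
print(ctrl.get_obs())
E
```

```text
pics
{'color': 0, 'mtx': array([[521.84874736,   0.        , 316.40836882],
       [  0.        , 521.84874736, 253.40678076],
       [  0.        ,   0.        ,   1.        ]]), 'T': array([[-0.00549425,  0.99064228, -0.13637332,  0.46968279],
       [-0.99973545, -0.00848753, -0.02137742,  0.03845125],
       [-0.02233485,  0.13621979,  0.99042684,  1.04764035],
       [ 0.        ,  0.        ,  0.        ,  1.        ]])}
{'color': 0, 'mtx': array([[607.46114442,   0.        , 323.11782332],
       [  0.        , 607.46114442, 233.32666957],
       [  0.        ,   0.        ,   1.        ]]), 'T': array([[-0.87672358,  0.36602606, -0.3120588 ,  0.25428723],
       [-0.48098753, -0.67066505,  0.56467636,  0.6286625 ],
       [-0.00260067,  0.64516147,  0.76404183,  0.87315895],
       [ 0.        ,  0.        ,  0.        ,  1.        ]])}
{'t': 0.1, 'q': array([-1.24103385e+00,  5.33276921e-02,  1.61417825e+00,  9.78978599e-06,
        1.47603028e+00, -1.18974230e-01]), 'dq': array([-0.00160533, -0.00015735, -0.00329641, -0.00135384,  0.00094908,
        0.00017199]), 'effort': array([ 7.38900126e-04, -3.94902062e+01, -3.71363211e+01, -1.04935145e-04,
        3.94169343e-03,  5.70657036e-06]), 'tool_pos': array([ 0.27097015, -0.56256039,  0.23015025]), 'tool_rot': array([-3.06096309e+00, -6.98543125e-01,  3.05757452e-04]), 'contact_force': array([ 0.63502511, -0.10083581,  0.43512972]), 'wrist_torque': array([ 0.03126144, -0.01797443,  0.02979174]), 'opening': 0.08546698044457567}
```

View pics/top0.png

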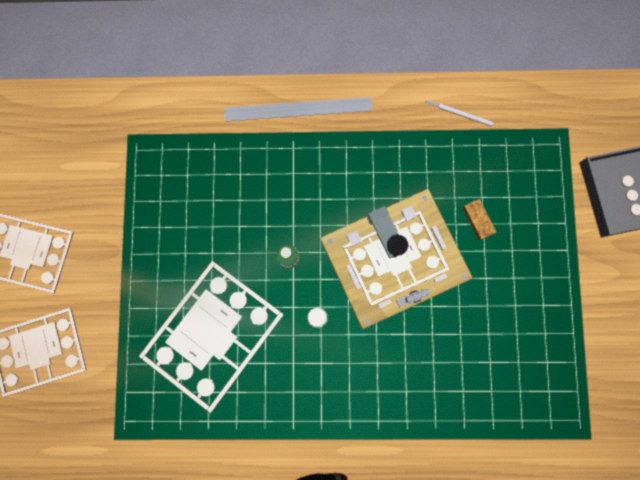

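View pics/side0.png

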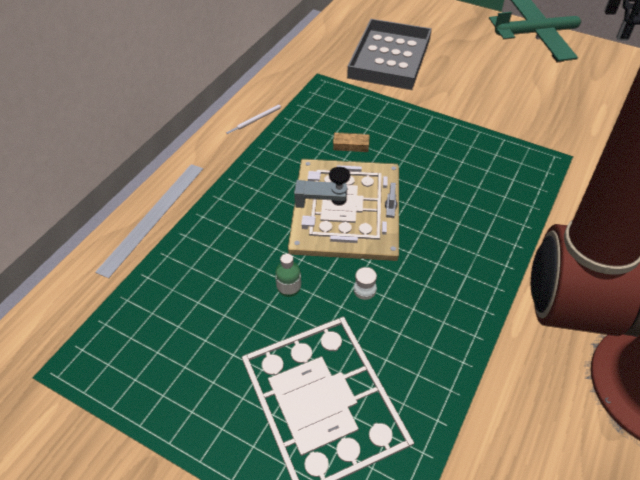

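Could be taken for the sprue: the one in the jig, top (397,258); a large one on the mat (210,335); two on the table at (32,252) and (40,350). The jig's is the small one held under the lips beside the turnbutton at (413,297). The black knob is at (397,245). I'll check this in a close crop.

```bash
python3 - <<'E'
from h import *
crop('top0','tc',310,480,180,335,4.5)
crop('side0','sc',275,415,140,270,5)
E
```

```text
(no output)
```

View pics/tc.png

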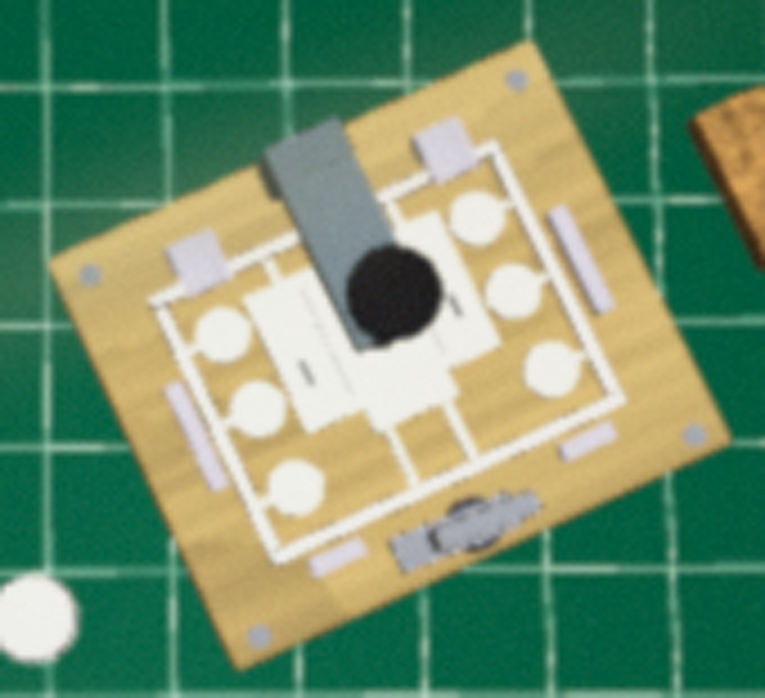

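View pics/sc.png

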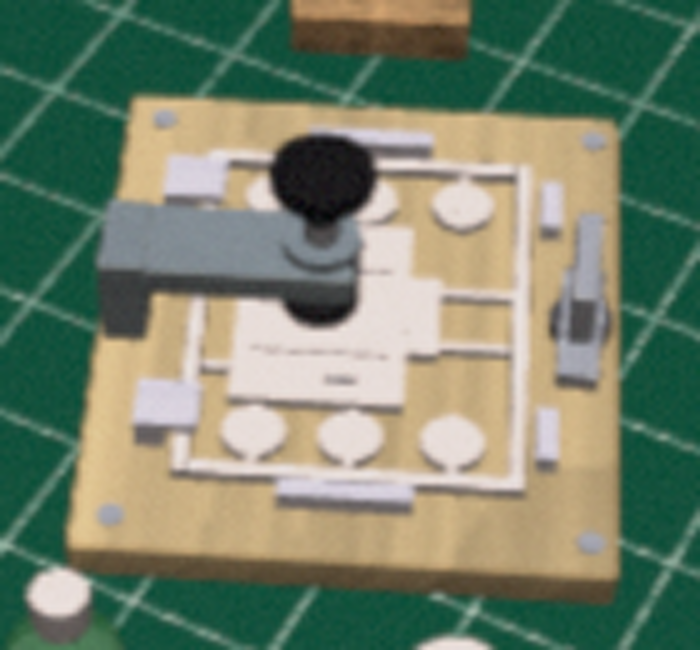

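```bash
cat > fit.py <<'E'
from h import *
from scipy.optimize import least_squares
# jig coords (x,y,z): far-left(+x,+y)
obs=[]
def T(u,v): return (310+u/4.5-.39,180+v/4.5-.39)   # cubic-resize half-pixel shift
def S(u,v): return (275+u/5-.4,140+v/5-.4)
P=[('top0',T(50,262),(.1,.12,.018)),('top0',T(530,40),(.1,-.12,.018)),('top0',T(732,440),(-.1,-.12,.018)),('top0',T(238,670),(-.1,.12,.018)),('top0',T(394,291),(.015,0,.097)),
('side0',S(132,98),(.1,-.12,.018)),('side0',S(618,120),(-.1,-.12,.018)),('side0',S(617,580),(-.1,.12,.018)),('side0',S(68,552),(.1,.12,.018)),('side0',S(323,172),(.015,0,.097))]
def W(p,j):
    c,s=np.cos(p[2]),np.sin(p[2]); return np.array([p[0]+c*j[0]-s*j[1],p[1]+s*j[0]+c*j[1],j[2]+0])
def run(sel):
    Q=[q for q in P if q[0] in sel]
    r=least_squares(lambda p:np.concatenate([proj(f,W(p,j))-o for f,o,j in Q]),[.5,-.1,-.4]); return r.x,r.fun.reshape(-1,2)
if __name__=='__main__':
    for sel in (['top0'],['side0'],['top0','side0']):
        x,f=run(sel);print(sel,x.round(4));print(f.round(1).tolist())
    np.save('jig.npy',x)
    for n,j in dict(piv=(-.085,0,.054),finTop=(-.085,0,.06),knob=(.015,0,.097)).items():
        w=W(x,j);print(n,w.round(4),[(proj('top0',w)-[310,180])*4.5,(proj('side0',w)-[275,140])*5])
    # bar ends top z=.034 top view
    a=back('top0',*T(398,556),.034);b=back('top0',*T(538,500),.034);print('bar',a,b,np.hypot(*(a-b)[:2]))
    d=(a-b);print('angle world',np.arctan2(d[1],d[0]),'joint',np.arctan2(d[1],d[0])-x[2])
E
python3 fit.py
```

```text
['top0'] [ 0.6023 -0.0963  0.4253]
[[-1.2, -0.5], [0.2, -0.6], [0.7, 0.2], [-0.0, 0.6], [0.3, 0.1]]
['side0'] [ 0.5999 -0.0893  0.4273]
[[-0.4, -0.4], [0.0, -0.0], [0.9, 0.5], [-0.7, -0.3], [0.0, -0.0]]
['top0', 'side0'] [ 0.6015 -0.0937  0.4261]
[[-2.5, -0.1], [-1.1, -0.2], [-0.6, 0.6], [-1.3, 1.1], [-1.1, 0.6], [0.1, -2.0], [0.3, -1.5], [1.0, -1.5], [-0.3, -2.3], [0.4, -1.8]]
piv [ 0.5241 -0.1289  0.054 ] [array([478.44438737, 520.45488471]), array([587.35079357, 257.55746446])]
finTop [ 0.5241 -0.1289  0.06  ] [array([480.84462688, 519.6509422 ]), array([588.71170148, 246.3368368 ])]
knob [ 0.6152 -0.0875  0.097 ] [array([387.37793457, 291.81632662]), array([322.88845472, 161.07552293])]
bar [ 0.51101224 -0.09667329  0.034     ] [ 0.53458765 -0.15724933  0.034     ] 0.06500196990024429
angle world 1.9419466958625575 joint 1.5158171696704599
```

```bash
cat >> h.py <<'E'
from scipy.spatial.transform import Rotation as R
def need(p,jaw):
    o=ctrl.get_obs(); M=R.from_rotvec(o['tool_rot']); s=M.inv().apply(np.array(p)-o['tool_pos'])*100
    best=None
    for k in(-np.pi,0,np.pi):
        a=jaw+k; y=np.array([np.cos(a),np.sin(a),0]); z=np.array([0,0,-1.]); x=np.cross(y,z)
        rv=np.degrees((M.inv()*R.from_matrix(np.c_[x,y,z])).as_rotvec())
        if best is None or np.linalg.norm(rv)<np.linalg.norm(best): best=rv
    y=M.apply([0,1,0]); print('t',o['t'],'pos',o['tool_pos'].round(4),'jaw',np.arctan2(y[1],y[0]).round(4),'F',o['contact_force'].round(1),'op',round(o['opening'],4),'q6',o['q'][5].round(2)); print('shift cm',s.round(2),'turn deg',best.round(2))
E
python3 - <<'E'
from h import *
need([.524,-.129,.15],.371)
need([.524,-.129,.15],.371+np.pi)
E
```

```text
t 0.1 pos [ 0.271  -0.5626  0.2302] jaw -1.1221 F [ 0.6 -0.1  0.4] op 0.0855 q6 -0.12
shift cm [ 41.6  -28.07   8.08] turn deg [-8.000e-02 -9.000e-02 -8.555e+01]
t 0.1 pos [ 0.271  -0.5626  0.2302] jaw -1.1221 F [ 0.6 -0.1  0.4] op 0.0855 q6 -0.12
shift cm [ 41.6  -28.07   8.08] turn deg [-8.000e-02 -9.000e-02 -8.555e+01]
```

{"name": "play_rows", "arguments": {"motion": [[[0,4,-3,0,0,0,-8.5],[0,8,-6,0,0,0,-17],[0,12.5,-8.5,0,0,0,-26],[0,17,-11.5,0,0,0,-34],[0,21,-14,0,0,0,-43],[0,25,-17,0,0,0,-51],[0,29,-20,2,0,0,-60],[0,33,-22.5,4,0,0,-68],[0,37.5,-25.5,6,0,0,-77],[0,41.6,-28.1,8,0,0,-85.5],[0,41.6,-28.1,8,0,0,-85.5],[0,41.6,-28.1,8,0,0,-85.5]]], "newtons": 30}}

```text
t: 1.6
tool_pos: [0.5236, -0.1288, 0.1506]
tool_rot: [-1.774, -2.591, -0.001]
contact_force: [0.5, -0.9, 0.9]
opening: 0.0426
```

```bash
python3 - <<'E'
from h import *
need([.524,-.129,.15],.371)
snap('top','top1');snap('side','side1')
crop('top1','t1c',310,480,180,335,4.5)
crop('side1','s1c',315,475,80,230,5)
p=ctrl.get_obs()['tool_pos'];print((proj('top1',p)-[310,180])*4.5,(proj('side1',p)-[315,80])*5)
E
```

```text
t 1.6 pos [ 0.5236 -0.1288  0.1506] jaw 0.3701 F [ 0.5 -0.9  0.9] op 0.0426 q6 -0.75
shift cm [-0.03  0.03  0.06] turn deg [-0.03 -0.11 -0.05]
[523.84142413 506.97232064] [412.88571865 362.17098556]
```

View pics/t1c.png

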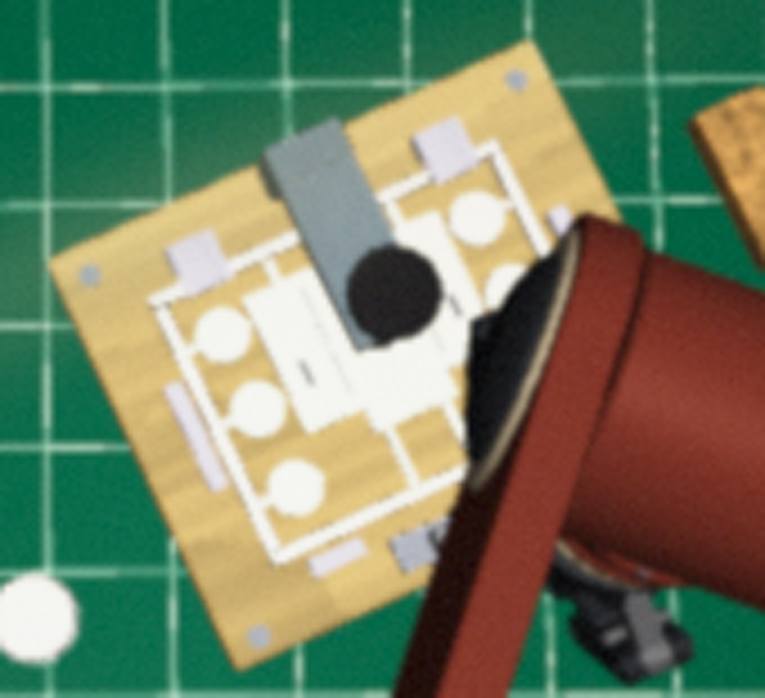

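View pics/s1c.png

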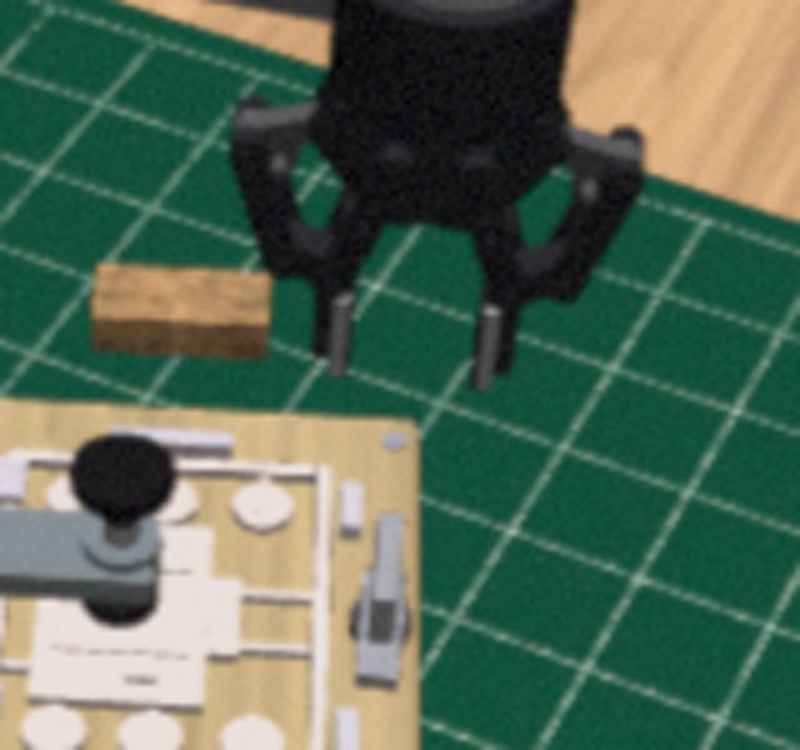

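```bash
python3 - <<'E'
from h import *
import fit
p=ctrl.get_obs()['tool_pos']
for dz in(0,.004,.007):
    b=np.array([315+412/5-.4,80+380/5-.4])-proj('side1',p+[0,0,dz]); 
    P0=fit.P
    fit.P=[(f,np.array(o)-(b if f=='side0' else 0),j) for f,o,j in P0]
    xs=fit.run(['side0'])[0]; x,f=fit.run(['top0','side0']); fit.P=P0
    print(dz,b.round(1),xs.round(4),x.round(4),fit.W(x,(-.085,0,.054)).round(4),fit.W(x,(.015,0,.097)).round(4))
xt=fit.run(['top0'])[0];print(fit.W(xt,(-.085,0,.054)),fit.W(xt,(.015,0,.097)))
E
```

```text
0 [-0.6  3.2] [ 0.6027 -0.097   0.4268] [ 0.6025 -0.0966  0.426 ] [ 0.5251 -0.1317  0.054 ] [ 0.6161 -0.0904  0.097 ]
0.004 [-0.8  4.9] [ 0.6044 -0.1011  0.4267] [ 0.603  -0.0981  0.426 ] [ 0.5256 -0.1332  0.054 ] [ 0.6167 -0.0919  0.097 ]
0.007 [-0.9  6.2] [ 0.6056 -0.1042  0.4266] [ 0.6035 -0.0992  0.426 ] [ 0.5261 -0.1343  0.054 ] [ 0.6171 -0.093   0.097 ]
[ 0.52488335 -0.1313989   0.054     ] [ 0.61597417 -0.09013798  0.097     ]
```

```bash
python3 - <<'E'
from h import *
need([.5252,-.132,.066],.371)
E
```

```text
t 1.7 pos [ 0.5238 -0.1298  0.1514] jaw 0.3685 F [-0.3 -1.1  0.6] op 0.0428 q6 -0.75
shift cm [-0.27  0.05  8.54] turn deg [ 0.04 -0.06 -0.15]
```

{"name": "play_rows", "arguments": {"motion": [[[0,-0.2,0,3,0,0,0],[0,-0.25,0.05,6,0,0,0],[0,-0.25,0.05,7.8,0,0,0],[0,-0.25,0.05,8.5,0,0,0],[0,-0.25,0.05,8.5,0,0,0]]]}}

```text
t: 2.33
tool_pos: [0.5253, -0.1322, 0.0667]
tool_rot: [-1.778, -2.59, -0.002]
contact_force: [0.5, -0.3, -1.4]
opening: 0.0424
```

```bash
python3 - <<'E'
from h import *
need([.5252,-.132,.041],.371)
snap('side','side2')
crop('side2','s2c',350,450,140,230,8)
p=ctrl.get_obs()['tool_pos'];print((proj('side2',p)-[350,140])*8)
E
```

```text
t 2.325 pos [ 0.5253 -0.1322  0.0667] jaw 0.3679 F [ 0.5 -0.3 -1.4] op 0.0424 q6 -0.75
shift cm [ 0.02 -0.01  2.57] turn deg [ 0.05 -0.04 -0.18]
[344.18913621 360.20411891]
```

View pics/s2c.png

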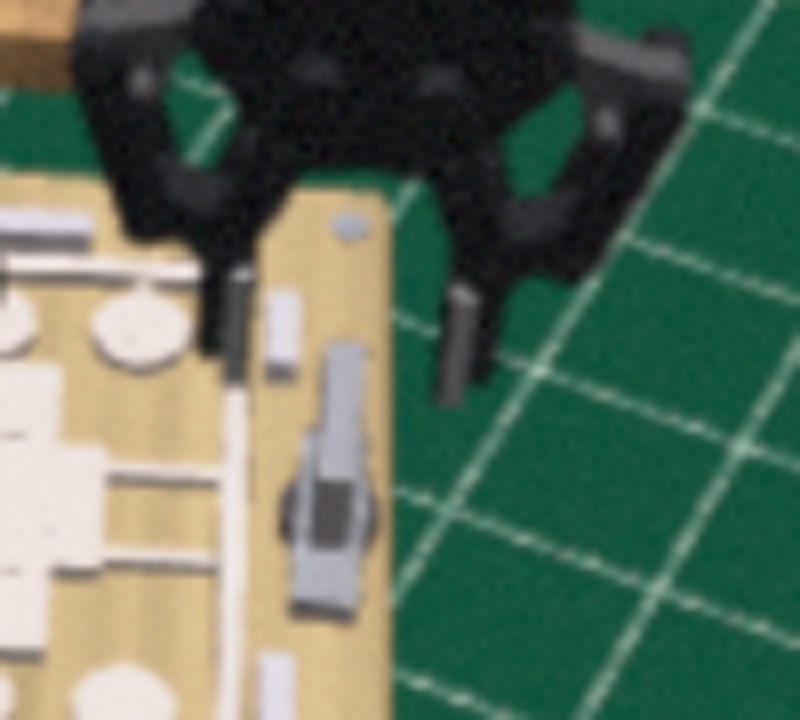

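{"name": "play_rows", "arguments": {"motion": [[[0,-0.13,0,1,0,0,0],[0,-0.13,0,2.1,0,0,0],[0,-0.13,0,2.55,0,0,0],[0,-0.13,0,2.55,0,0,0],[0.3,-0.13,0,2.55,0,0,0],[0.6,-0.13,0,2.55,0,0,0],[1,-0.13,0,2.55,0,0,0],[1,-0.13,0,2.55,0,0,0],[1,-0.13,0,2.55,0,0,0]]], "newtons": 25}}

```text
t: 3.5
tool_pos: [0.5252, -0.1341, 0.0423]
tool_rot: [-1.776, -2.59, 0.002]
contact_force: [-5.9, -2.3, 4.7]
opening: 0.0093
```

```bash
python3 - <<'E'
from h import *
need([.5256,-.1335,.041],.371)
snap('side','side3')
crop('side3','s3c',350,450,140,230,8)
E
```

```text
t 3.5 pos [ 0.5252 -0.1341  0.0423] jaw 0.3688 F [-5.9 -2.3  4.7] op 0.0093 q6 -0.75
shift cm [0.04 0.06 0.13] turn deg [-0.1   0.   -0.13]
```

View pics/s3c.png

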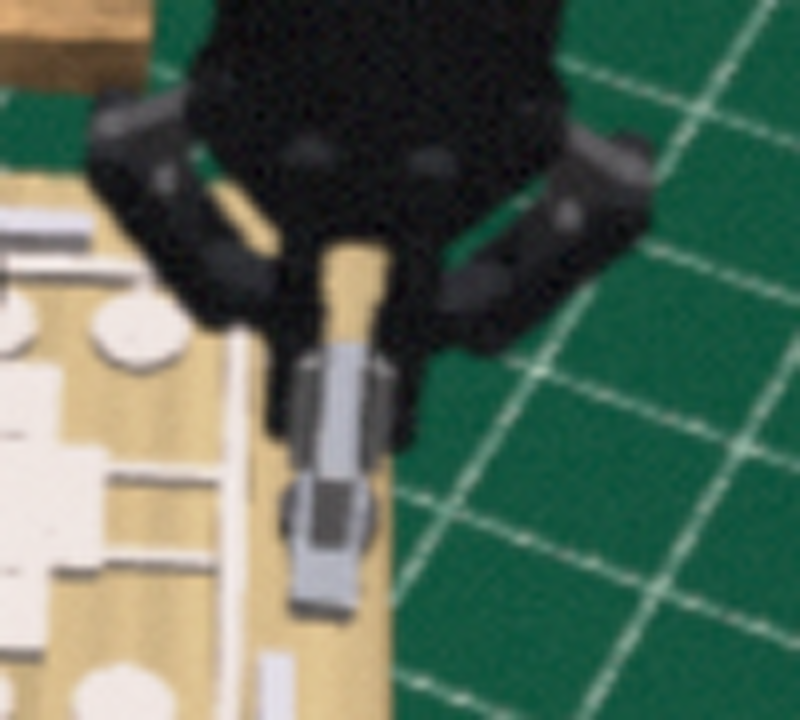

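{"name": "play_rows", "arguments": {"motion": [[[1,0,-0.05,0,0,0,5],[1,0,-0.05,0,0,0,10],[1,0,-0.05,0,0,0,15],[1,0,-0.05,0,0,0,20],[1,0,-0.05,0,0,0,25],[1,0,-0.05,0,0,0,30],[1,0,-0.05,0,0,0,30]]]}}

```text
t: 4.42
tool_pos: [0.5229, -0.1344, 0.0423]
tool_rot: [-2.384, -2.04, 0.008]
contact_force: [-6.9, -0.3, 5.0]
opening: 0.0092
```

```bash
python3 - <<'E'
from h import *
need([.5256,-.1335,.041],-1.145)
print(ctrl.get_obs()['wrist_torque'])
snap('side','side4')
crop('side4','s4c',350,450,140,230,8)
E
```

```text
t 4.425 pos [ 0.5229 -0.1344  0.0423] jaw -0.1549 F [-6.9 -0.3  5. ] op 0.0092 q6 -0.23
shift cm [0.13 0.25 0.13] turn deg [-0.28  0.27 56.73]
[-0.06095259  1.08241207  0.00696521]
```

View pics/s4c.png

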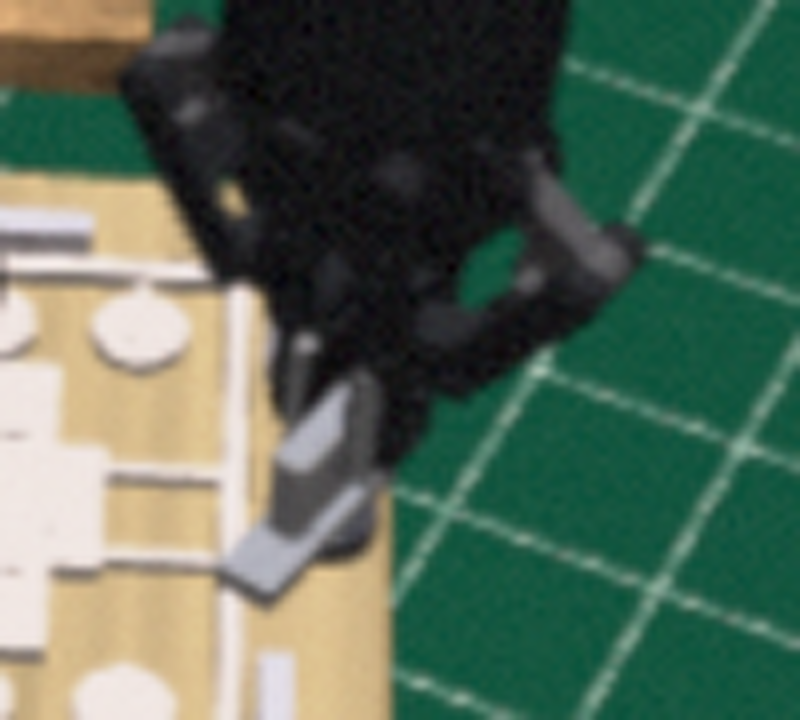

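{"name": "play_rows", "arguments": {"motion": [[[1,0,0,0,0,0,5],[1,0,0,0,0,0,10],[1,0,0,0,0,0,15],[1,0,0,0,0,0,20],[1,0,0,0,0,0,25],[1,0,0,0,0,0,30],[1,0,0,0,0,0,35],[1,0,0,0,0,0,40],[1,0,0,0,0,0,45],[1,0,0,0,0,0,50],[1,0,0,0,0,0,54],[1,0,0,0,0,0,57],[1,0,0,0,0,0,57]]]}}

```text
t: 6.1
tool_pos: [0.5196, -0.132, 0.0422]
tool_rot: [-3.064, -0.656, 0.023]
contact_force: [-12.1, 7.9, 13.2]
opening: 0.0094
```

```bash
python3 - <<'E'
from h import *
need([.5256,-.1335,.041],-1.145)
print(ctrl.get_obs()['wrist_torque'])
snap('side','side5')
crop('side5','s5c',350,450,140,230,8)
E
```

```text
t 6.1 pos [ 0.5196 -0.132   0.0422] jaw -1.1493 F [-12.1   7.9  13.2] op 0.0094 q6 0.76
shift cm [0.49 0.39 0.11] turn deg [-0.63  0.72 -0.24]
[1.27509163 2.05537401 0.03251218]
```

View pics/s5c.png

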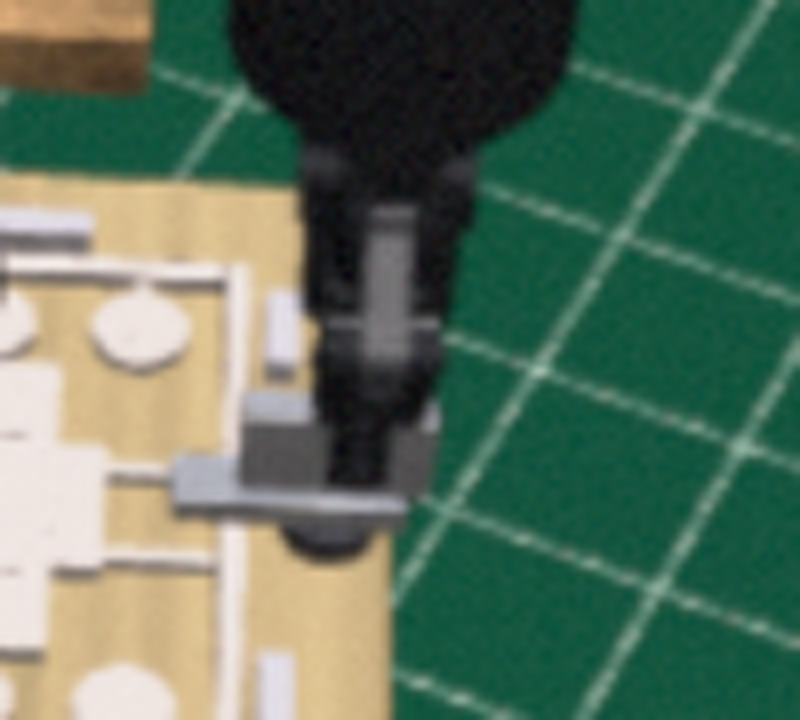

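{"name": "play_rows", "arguments": {"motion": [[[1,0,0,0,0,0,2],[1,0,0,0,0,0,4],[1,0,0,0,0,0,5],[1,0,0,0,0,0,5]]]}}

```text
t: 6.65
tool_pos: [0.5193, -0.1317, 0.0424]
tool_rot: [-3.089, -0.523, 0.025]
contact_force: [-3.4, 2.6, 4.2]
opening: 0.0095
```

```bash
python3 - <<'E'
from h import *
need([.5256,-.1335,.041],-1.145)
print(ctrl.get_obs()['wrist_torque'])
snap('side','side6')
crop('side6','s6c',350,450,140,230,8)
E
```

```text
t 6.65 pos [ 0.5193 -0.1317  0.0424] jaw -1.2353 F [-3.4  2.6  4.2] op 0.0095 q6 0.85
shift cm [0.54 0.38 0.13] turn deg [-0.64  0.8  -5.17]
[0.48578871 0.58122564 1.12411028]
```

View pics/s6c.png

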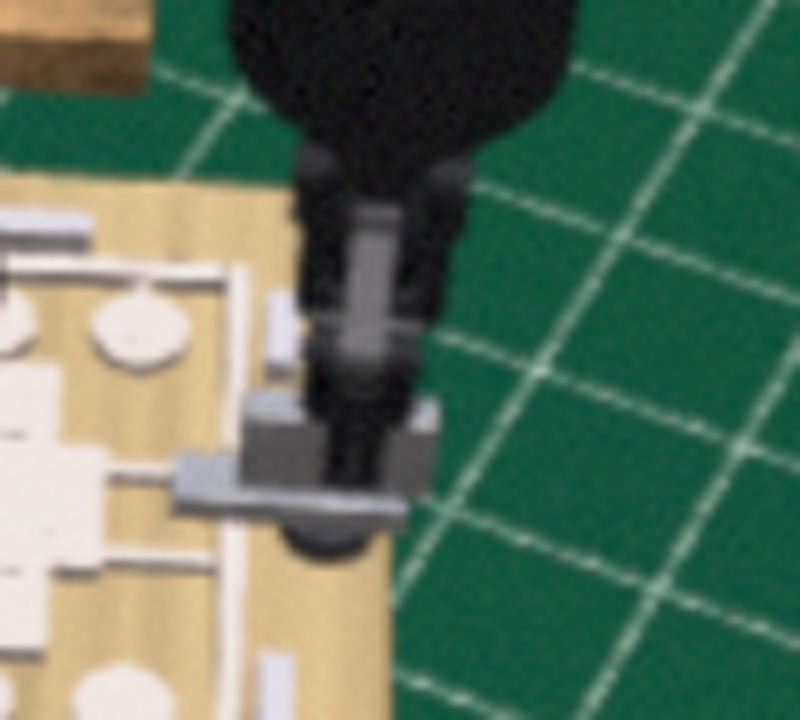

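{"name": "play_rows", "arguments": {"motion": [[[0.7,0,0,0,0,0,0],[0.4,0,0,0,0,0,0],[0.2,0,0,0,0,0,0],[0.2,0,0,0,0,0,0],[0.2,0,0,-2,0,0,0],[0.2,0,0,-5,0,0,0],[0.2,0,0,-9,0,0,0],[0.2,0,0,-11,0,0,0],[1,0,0,-11,0,0,0],[1,0,0,-11,0,0,0]]]}}

```text
t: 7.95
tool_pos: [0.5202, -0.1319, 0.1505]
tool_rot: [-3.088, -0.523, 0.029]
contact_force: [-0.5, -0.2, -0.3]
opening: 0.0003
```

```bash
python3 - <<'E'
from h import *
need([.616,-.0905,.14],-1.145)
snap('side','side7');snap('top','top7')
crop('side7','s7c',290,430,140,230,5.7)
crop('top7','t7c',310,480,180,335,4.5)
E
```

```text
t 7.95 pos [ 0.5202 -0.1319  0.1505] jaw -1.2355 F [-0.5 -0.2 -0.3] op 0.0003 q6 0.85
shift cm [10.42 -0.75  0.89] turn deg [-0.76  0.91 -5.18]
```

View pics/s7c.png

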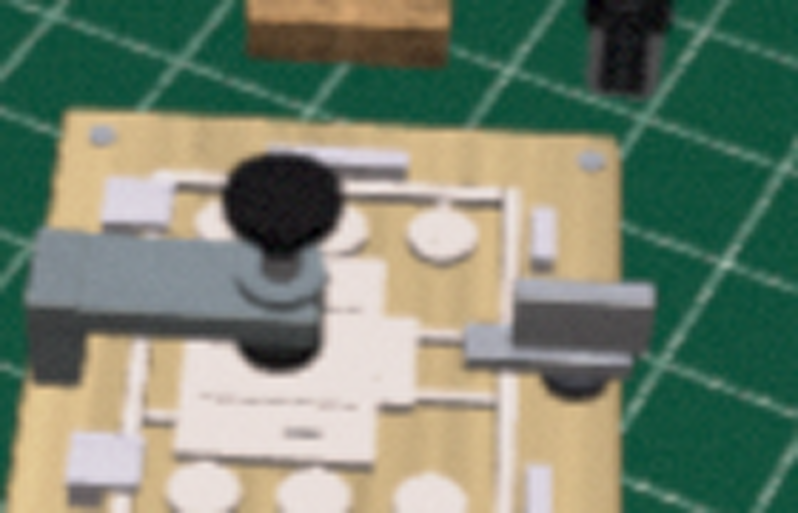

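View pics/t7c.png

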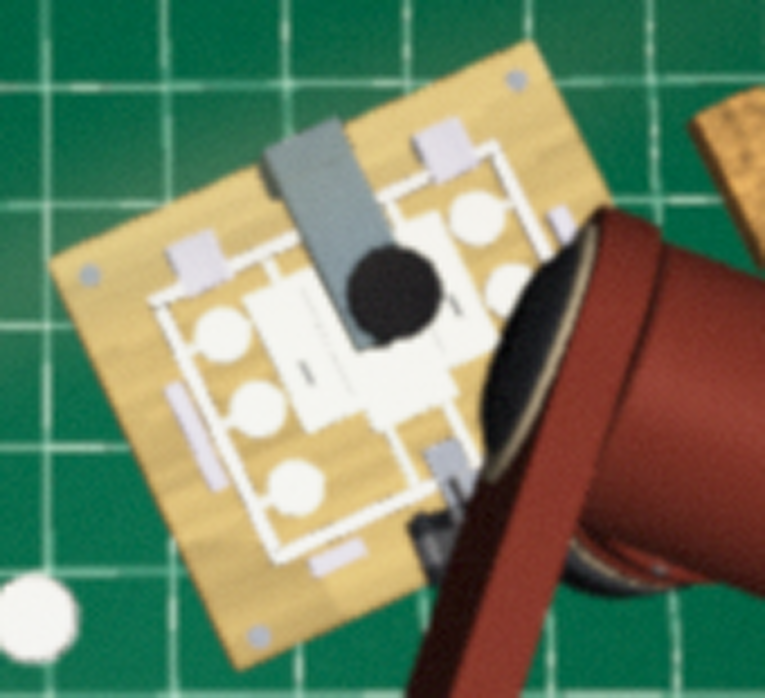

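```bash
python3 - <<'E'
from h import *
import fit
p=ctrl.get_obs()['tool_pos']; b=np.array([290+625/5.7-.4,140+95/5.7-.4])-proj('side7',p);print(b)
fit.P=[(f,np.array(o)-(b if f=='side0' else 0),j) for f,o,j in fit.P]
for s in(['side0'],['top0','side0']):
    x=fit.run(s)[0];print(x,fit.W(x,(.015,0,.097)),fit.W(x,(-.085,0,.054)))
need([.6164,-.0913,.112],-1.145)
E
```

```text
[-0.70797831  3.2843516 ]
[ 0.60261579 -0.09743556  0.42674855] [ 0.61627053 -0.09122686  0.097     ] [ 0.5252389  -0.13261818  0.054     ]
[ 0.60239446 -0.09674409  0.42600666] [ 0.6160538  -0.09054553  0.097     ] [ 0.52499148 -0.1318693   0.054     ]
t 8.05 pos [ 0.52   -0.1318  0.1501] jaw -1.2355 F [-0.2  0.7  0. ] op -0.0 q6 0.85
shift cm [10.5  -0.61  3.64] turn deg [-0.79  0.94 -5.18]
```

Both cameras now agree to within 1 mm: knob at (0.616, -0.091).

{"name": "play_rows", "arguments": {"motion": [[[1,3.5,-0.2,0,-0.8,0.9,-5],[1,7,-0.4,0,-0.8,0.9,-5],[1,10.5,-0.6,0.5,-0.8,0.9,-5],[1,10.5,-0.6,2.5,-0.8,0.9,-5],[1,10.5,-0.6,3.6,-0.8,0.9,-5],[1,10.5,-0.6,3.6,-0.8,0.9,-5]]]}}

```text
t: 8.8
tool_pos: [0.6141, -0.0914, 0.1097]
tool_rot: [-3.07, -0.658, 0.008]
contact_force: [-0.5, 0.1, -0.6]
opening: 0.0001
```

```bash
python3 - <<'E'
from h import *
need([.6162,-.091,.097],-1.145)
snap('side','side8')
crop('side8','s8c',290,390,130,220,8)
E
```

```text
t 8.8 pos [ 0.6141 -0.0914  0.1097] jaw -1.1488 F [-0.5  0.1 -0.6] op 0.0001 q6 0.88
shift cm [0.21 0.05 1.27] turn deg [-0.16  0.27 -0.22]
```

View pics/s8c.png

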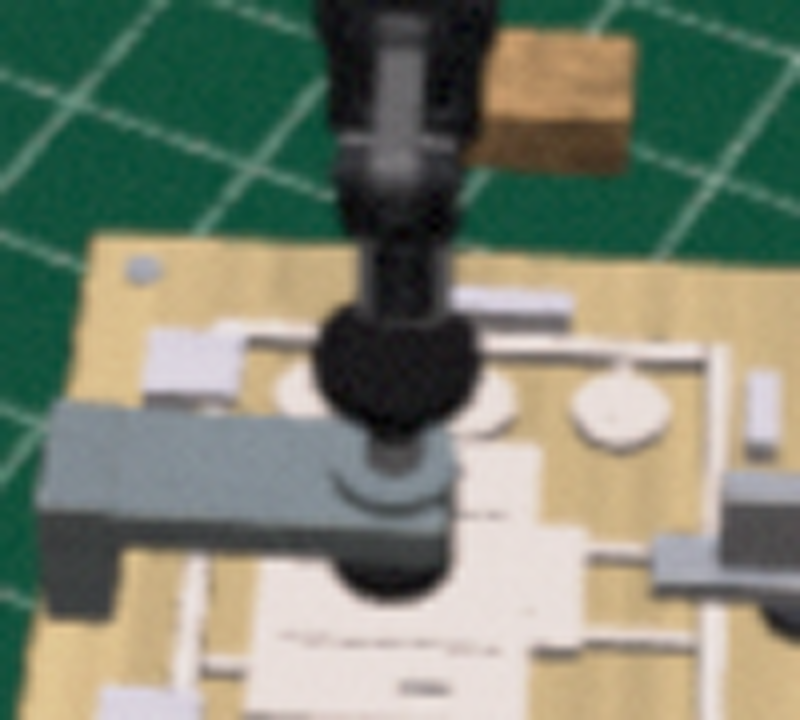

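{"name": "play_rows", "arguments": {"motion": [[[1,0.2,0.05,0.6,-0.2,0.3,0],[1,0.2,0.05,1.1,-0.2,0.3,0],[1,0.2,0.05,1.1,-0.2,0.3,0],[1,0.2,0.05,1.1,-0.2,0.3,0]]]}}

```text
t: 9.35
tool_pos: [0.6172, -0.0913, 0.1004]
tool_rot: [3.07, 0.657, 0.005]
contact_force: [0.2, -0.8, -0.1]
opening: -0.0002
```

{"name": "play_rows", "arguments": {"motion": [[[1,0,0,0.2,0,0,0],[1,0,0,0.4,0,0,0],[1,0,0,0.4,0,0,0]]]}}

```text
t: 9.72
tool_pos: [0.6174, -0.0913, 0.0967]
tool_rot: [3.07, 0.658, 0.006]
contact_force: [-1.0, 0.4, 2.2]
opening: 0.0
```

{"name": "play_rows", "arguments": {"motion": [[[1,0,0,0.2,0,0,0],[1,0,0,0.4,0,0,0],[1,0,0,0.6,0,0,0],[1,0,0,0.8,0,0,0],[1,0,0,1.0,0,0,0],[1,0,0,1.0,0,0,0],[1,0,0,1.0,0,0,0]]]}}

```text
t: 10.6
tool_pos: [0.6176, -0.0914, 0.0878]
tool_rot: [3.07, 0.658, 0.006]
contact_force: [-3.9, 0.8, 8.4]
opening: -0.0001
```

```bash
python3 - <<'E'
from h import *
for i in range(4): 
    s=snap('side','side9'); o=ctrl.get_obs(); print(o['t'],o['tool_pos'].round(4),o['contact_force'].round(1))
crop('side9','s9c',310,370,160,215,12)
crop('side0','s0k',310,370,160,215,12)
E
```

```text
10.65 [ 0.6175 -0.0914  0.0878] [-4.3  1.3  7.7]
10.7 [ 0.6175 -0.0914  0.0878] [-3.6  1.   8. ]
10.75 [ 0.6176 -0.0914  0.0878] [-3.4  0.7  8.2]
10.8 [ 0.6175 -0.0914  0.0878] [-3.4 -0.   7.4]
```

View pics/s9c.png

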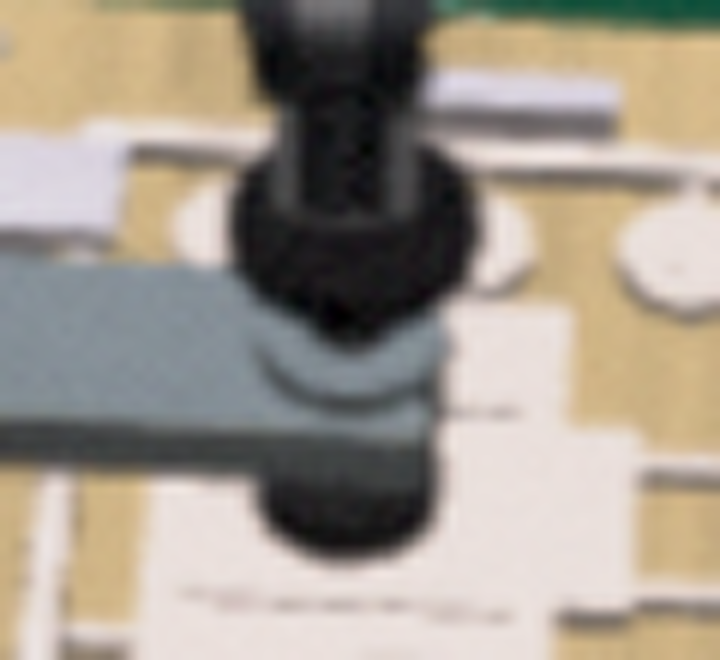

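View pics/s0k.png

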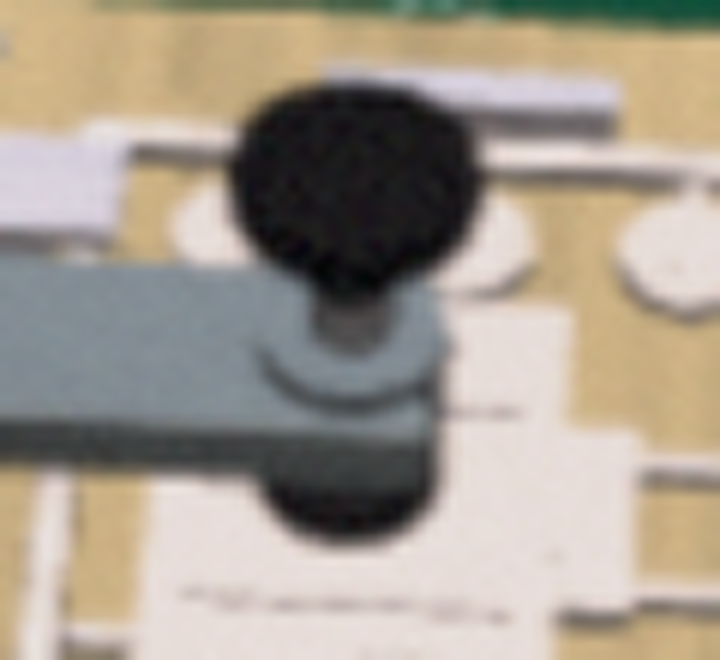

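{"name": "play_rows", "arguments": {"motion": [[[1,0,0,0.2,0,0,0],[1,0,0,0.3,0,0,0],[1,0,0,0.4,0,0,0],[1,0,0,0.4,0,0,0],[1,0,0,0.4,0,0,0]]]}}

```text
t: 11.42
tool_pos: [0.6176, -0.0914, 0.0853]
tool_rot: [3.07, 0.658, 0.005]
contact_force: [-4.6, 1.1, 10.4]
opening: 0.0002
```

```bash
python3 - <<'E'
from h import *
F=[]
for i in range(4): 
    s=snap('side','side10'); o=ctrl.get_obs(); F.append(np.r_[o['tool_pos'],o['contact_force']])
print(np.mean(F,0).round(4))
crop('side10','s10c',310,370,160,215,12)
# image shift of knob region rest->now
a=np.load('side0.npz')['color']; 
g=lambda f:cv2.resize(cv2.cvtColor(np.load(f+'.npz')['color'],cv2.COLOR_RGB2GRAY),None,fx=8,fy=8,interpolation=cv2.INTER_CUBIC)
A,B,C=g('side0'),g('side10'),g('side9')
v=[proj('side0',[.6162,-.091,z])[1] for z in(.097,.085)];print('px for 12mm',v[1]-v[0])
# knob side edges/bottom: template lower half of knob from rest image
t=A[int(176*8):int(185*8),int(327*8):int(352*8)]
for I in(C,B):
    r=cv2.matchTemplate(I[174*8:200*8,325*8:354*8],t,cv2.TM_CCOEFF_NORMED);_,m,_,l=cv2.minMaxLoc(r);print(m,l[0]/8-2,l[1]/8-2)
E
```

```text
[ 0.6176 -0.0914  0.0853 -4.9879  0.8441 10.1029]
px for 12mm 4.704056850672487
0.9603208303451538 -0.25 3.5
0.9547223448753357 -0.25 4.375
```

View pics/s10c.png

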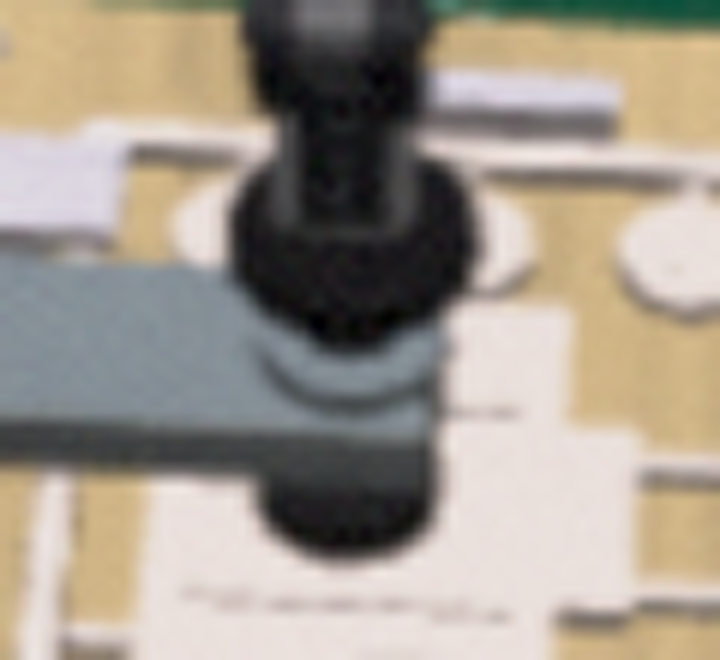

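{"name": "play_rows", "arguments": {"motion": [[[1,0,0,0.17,0,0,0],[1,0,0,0.17,0,0,0],[1,0,0,0.17,0,0,0],[1,0,0,0.17,0,0,0]]]}}

```text
t: 12.12
tool_pos: [0.6176, -0.0914, 0.085]
tool_rot: [3.07, 0.658, 0.004]
contact_force: [-5.4, 0.4, 9.6]
opening: -0.0
```

```bash
python3 - <<'E'
from h import *
F=[]
for i in range(5): 
    s=snap('side','side11'); o=ctrl.get_obs(); F.append(np.r_[o['tool_pos'],o['contact_force']])
print(o['t'],np.mean(F,0).round(4))
crop('side11','s11c',285,415,150,250,6)
g=lambda f:cv2.resize(cv2.cvtColor(np.load(f+'.npz')['color'],cv2.COLOR_RGB2GRAY),None,fx=8,fy=8,interpolation=cv2.INTER_CUBIC)
A,B=g('side0'),g('side11')
t=A[176*8:185*8,327*8:352*8];r=cv2.matchTemplate(B[174*8:200*8,325*8:354*8],t,cv2.TM_CCOEFF_NORMED);_,m,_,l=cv2.minMaxLoc(r);print(m,l[1]/8-2)
E
```

```text
12.375 [ 0.6176 -0.0914  0.0851 -5.1516  0.7822  9.861 ]
0.9541429281234741 4.375
```

View pics/s11c.png

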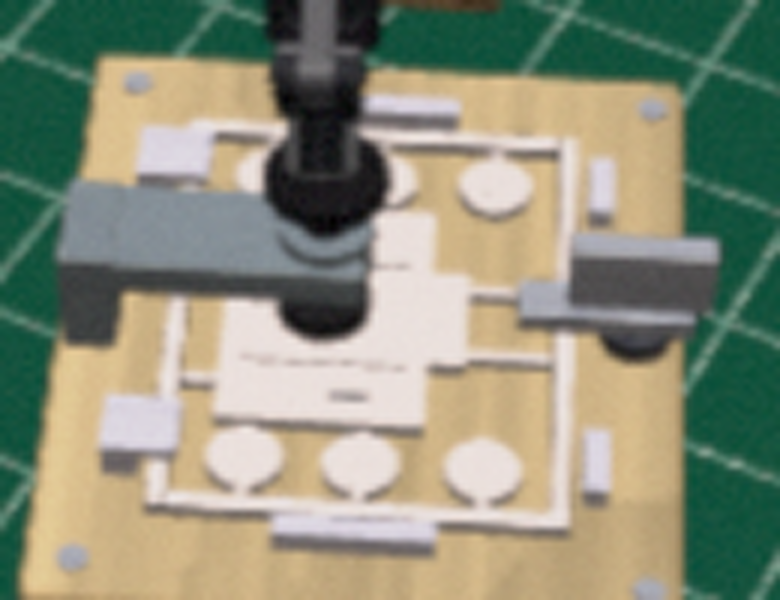

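```bash
python3 -c "
from station import ctrl
print(ctrl.finish_job())"
```

```text
the job is handed in; nothing more can be done
None
```

I turned the turnbutton home across the sprue's near edge, then pushed the plunger down about 12 mm and handed the job in at 12.4 s with the fingers still holding it there.

- **Turnbutton:** after the bar lined up with the jig's x axis, I turned the gripper 5° further. The bar did not move and the wrist torque rose to 1.1 N m, so it is at its stop. It was still across the sprue edge in the last picture.
- **Plunger:** the tool sank from contact at z ≈ 0.097 to 0.085, about 12 mm, and the upward force was about 10 N, as expected at 12 mm. In the last pictures the ring is down at the collar, though too blurred there to judge to the millimetre.
- **Checks that disagreed:**
  - Matching the knob between pictures gave about 11.2 mm of travel, within the resolution of that check.
  - A sideways force of about 5 N stayed on the fingertips while holding.
  - The side camera was about 3 pixels off; I corrected for it using the fingertips.
- **Jar, bottle and sanding block:** I never moved near them, but I did not measure their positions at the end.

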